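# Load the vacuum pot and offer up its cover

## Task

Finish loading the open vacuum pot: stand the steel sensor body gently and upright in the locating ring on the pot's floor and let go of it. Then lift the pot's round cover off the rubber mat by its handle and hold it level, about 10 mm above the pot's flange and with all four of its holes over the four threaded holes (any quarter turn will do), without letting it touch the pot or its seal, so that a colleague can start the screws. Finish while holding the cover still there, do not set it down or let go, and leave the other things on the deck where they are.

Things in the scene. Friction and masses are not known exactly. Their poses are not given: they have to be found in the camera images.
- pot: open stainless vacuum pot, fixed (not the closed one at the table's right edge). Origin: centre of its underside. Top flange 184 diameter, face 100 above the deck, black O-ring 1 proud round the 124 bore; four threaded 10 mm holes on a 156 circle, 45 degrees off the pot's x and y axes. Pump port with knob along its +x, to 145 from the centre, 88 high, pointing roughly away from the robot
- nest (a point): centre of the pot's floor, 26 above the deck, where the sensor body's underside must stand. A locating ring, 52 inside and 62 outside diameter, stands 8 high on the floor around this point
- cover: round aluminium cover, 184 diameter, 6 thick, about 0.5 kg, four 17 mm holes on a 156 circle, 45 degrees off its x and y axes. Starts flat, handle up, on the rubber mat (underside 4 above the deck). Origin: centre of its underside; z up, x along the handle. Any of the four quarter turns fits the pot
- cover_handle (a point): middle of the round bar of the cover's handle, 48 above the cover's underside (42 above its top face). The bar is 12 diameter, straight for 98 along the cover's x axis between legs 110 apart, centred over the plate, so the cover balances there
- sensor: turned stainless sensor body, about 0.22 kg, standing upright on the bare deck near the left or right edge of the work area. Foot 44 diameter and 22 high, then a plain neck 24 diameter from 22 to 60, then a threaded cap 18 diameter up to 68. Origin: centre of its underside; z up its axis; the same from all sides
- mat: square black rubber mat 200 x 200 x 4, fixed, under the cover at the start. Origin: centre of its underside on the deck
- thread0 (a point): mouth of threaded hole 0 in the pot's flange face, at 45 degrees from the pot's x axis; this point's z is up
- thread1 (a point): mouth of threaded hole 1 in the pot's flange face, at 135 degrees from the pot's x axis; this point's z is up
- thread2 (a point): mouth of threaded hole 2 in the pot's flange face, at 225 degrees from the pot's x axis; this point's z is up
- thread3 (a point): mouth of threaded hole 3 in the pot's flange face, at 315 degrees from the pot's x axis; this point's z is up
- hole0 (a point): hole 0 of the cover, its centre in the plane of the cover's underside, at 45 degrees from the cover's x axis
- hole1 (a point): hole 1 of the cover, its centre in the plane of the cover's underside, at 135 degrees from the cover's x axis
- hole2 (a point): hole 2 of the cover, its centre in the plane of the cover's underside, at 225 degrees from the cover's x axis
- hole3 (a point): hole 3 of the cover, its centre in the plane of the cover's underside, at 315 degrees from the cover's x axis
- screw_tray: steel tray 120 x 150 x 28 high with the cover's four star-knob screws in it, loose on the deck, not part of the job. Origin: centre of its underside
- grease_jar: white jar with black cap, 58 diameter, 55 high, loose on the deck, not part of the job. Origin: centre of its underside
- wrench: open-ended wrench 170 long lying flat, loose on the deck, not part of the job. Origin: centre of its underside
- screwdriver: screwdriver with black handle lying flat, loose on the deck, not part of the job. Origin: centre of its underside
- blank_flange: small turned steel blanking flange, 68 diameter with a 32 diameter boss on top, 30 high, loose on the deck, not part of the job. Origin: centre of its underside
- wash_bottle: white bottle, 60 diameter, 150 high, loose on the deck, not part of the job. Origin: centre of its underside
- caliper: digital caliper 200 long lying flat, loose on the deck, not part of the job. Origin: centre of its underside
Things that resemble listed ones, but are neither listed nor needed, are in the scene too. Several things have the shape of the cover; the one meant has the colours described above.

How it is judged:
On the way:
1. the sensor body stands upright in the locating ring on the pot's floor, let go (horizontal distance between sensor and nest below 0.006 m and z of sensor in the frame of nest between -0.003 and 0.003 m and angle between sensor's own z axis and vertical below 0.08 rad and contact force between sensor and the fingers below 0.1 N and linear speed of sensor below 0.02 m/s), for 0.2 s.
At the end, for the whole second after the job is handed in: The sensor body stands upright in the locating ring, let go. The fingers hold the cover still, level (0.07 rad) and clear of the pot: each of its holes within 4 mm sideways of a threaded hole (any quarter turn) and 4 to 20 mm above the flange face (horizontal distance between sensor and nest below 0.006 m and z of sensor in the frame of nest between -0.003 and 0.003 m and angle between sensor's own z axis and vertical below 0.08 rad and contact force between sensor and the fingers below 0.1 N and ((horizontal distance between hole0 and thread0 below 0.004 m and z of hole0 in the frame of thread0 between 0.004 and 0.02 m and horizontal distance between hole1 and thread1 below 0.004 m and z of hole1 in the frame of thread1 between 0.004 and 0.02 m and horizontal distance between hole2 and thread2 below 0.004 m and z of hole2 in the frame of thread2 between 0.004 and 0.02 m and horizontal distance between hole3 and thread3 below 0.004 m and z of hole3 in the frame of thread3 between 0.004 and 0.02 m) or (horizontal distance between hole0 and thread1 below 0.004 m and z of hole0 in the frame of thread1 between 0.004 and 0.02 m and horizontal distance between hole1 and thread2 below 0.004 m and z of hole1 in the frame of thread2 between 0.004 and 0.02 m and horizontal distance between hole2 and thread3 below 0.004 m and z of hole2 in the frame of thread3 between 0.004 and 0.02 m and horizontal distance between hole3 and thread0 below 0.004 m and z of hole3 in the frame of thread0 between 0.004 and 0.02 m) or (horizontal distance between hole0 and thread2 below 0.004 m and z of hole0 in the frame of thread2 between 0.004 and 0.02 m and horizontal distance between hole1 and thread3 below 0.004 m and z of hole1 in the frame of thread3 between 0.004 and 0.02 m and horizontal distance between hole2 and thread0 below 0.004 m and z of hole2 in the frame of thread0 between 0.004 and 0.02 m and horizontal distance between hole3 and thread1 below 0.004 m and z of hole3 in the frame of thread1 between 0.004 and 0.02 m) or (horizontal distance between hole0 and thread3 below 0.004 m and z of hole0 in the frame of thread3 between 0.004 and 0.02 m and horizontal distance between hole1 and thread0 below 0.004 m and z of hole1 in the frame of thread0 between 0.004 and 0.02 m and horizontal distance between hole2 and thread1 below 0.004 m and z of hole2 in the frame of thread1 between 0.004 and 0.02 m and horizontal distance between hole3 and thread2 below 0.004 m and z of hole3 in the frame of thread2 between 0.004 and 0.02 m)) and angle between cover's own z axis and vertical below 0.07 rad and linear speed of cover below 0.02 m/s and angular speed of cover below 0.1 rad/s and contact force between cover and the fingers above 2 N and contact force between cover and pot below 0.1 N); the arm keeps its last pose, push and grip.
It fails at once if the cover touches the pot or its seal (contact force between cover and pot above 0.5 N).
It fails at once if the sensor body is dropped or rammed into the pot (faster than 0.5 m/s in its last 40 mm) (horizontal distance between sensor and nest below 0.05 m and z of sensor in the frame of nest below 0.04 m and linear speed of sensor above 0.5 m/s).
It fails at once if another thing on the deck is moved by more than 30 mm (distance of any of screw_tray, grease_jar, wrench, screwdriver, blank_flange, wash_bottle, caliper from where it was at the start of the episode above 0.03 m).
It also fails if it takes over 58 s, if anything falls off the work surface, if the arm or the gripper's body presses on something with over 40 N, if the wrist force passes 120 N, or if a joint passes its speed limit or range.

## Robot

A 6-joint arm with a two-finger parallel gripper is mounted at the origin on the work surface. World frame = base frame: x ahead of the robot, y to its left, z up, the work surface at z = 0. Lengths are in m, angles in rad, forces in N, time in s.
With the tool pointing down it reaches from about 0.35 to 0.775 m from the base axis. Payload 5.5 kg.
Tool frame: the origin (TCP) lies at the very end of the fingers, on their centre line; the grasp point (between the pads) lies 19 mm behind it (grip_point_offset is the distance from the TCP to the grasp point, in m); z points along the fingers, y is the direction in which the jaws open and shut (so a half turn about z gives the same grasp; the last joint's range is limited). The gripper opens to 85 mm and grips with 20 to 120 N. Pads are 22 mm wide; open, the fingers measure 114 mm over their backs; the gripper's body (76 mm by 85 mm) begins 54 mm behind the grasp point. The pads swing forward as they close: fully open they stand 13 mm farther back than shut.
Start: joints at [-0.14, 0.313, 0.046, 1.304, 0, 1.431], TCP at [0.575, -0, 0.231] pointing down, gripper open.
Joint ranges: [-2.76, 2.76], [-0.86, 1.69], [-1.03, 1.26], [-2.2, 2.34], [-1.47, 1.5], [-3.14, 3.14]. Speed limits (rad/s): [2.57, 2.57, 3.14, 3.14, 3.14, 3.14].

## Interface

Orientations are given as a unit quaternion [w, x, y, z].
In Python, from workcell import * gives the robot as it stands.
- The arm moves only by the shell command python3 -m crank 'ROWS' [OPENING] [FORCE]. ROWS is a JSON object of lists of equal length, an entry for each row: "travel": the shift along the tool's x, y, z in units of 40 mm (1.0 is 40 mm), a list of three; "turn": the turn about the tool's z in rad. In form: {"travel": [[x, y, z], ...], "turn": [turn, ...]}. A call has 1 to 5 rows; each row is the pose to reach, as a shift and turn from the pose commanded when the call began, along the tool's axes at that moment; what a row does not reach only later rows make up. A row lasts 1/12 s, in which the tool goes at most 41.7 mm and 7.16 degrees, less where a joint would pass 70% of its speed; a pose out of reach is approached as far as the arm can. A call with a gripper value outside its range is refused whole. OPENING is the finger opening in mm, from 0 to 85.4, set as the call begins (- or left out, the last holds). The fingers move at their own pace and stop on an object; FORCE is the grip in N (left out, the last holds). Time passes only in rows, so rows that repeat a pose let the fingers close. It gives the time, the measured TCP pose, the force and the opening at its end, in the units of the state.
- get_state(): the state, without advancing time (a new reading comes with each control period).
- read_camera(name): name is "scene" or "side" or "wrist"; returns a dict with "image" (384x512x3 uint8, red, green, blue), "K" (3x3 intrinsics, pixels), "R" (3x3) and "t" (3): a world point X has camera coordinates R X + t. Camera axes: x right, y down, z forward; pixel columns grow to the right and rows downward; lengths in m; the calibration is good to about 2 mm. The wrist camera is an equidistant fisheye: a pixel r from the principal point sees the ray r / f radians off the axis. A picture is of the moment at which its call begins. There is no depth.
- hand_in(): hands the job in, once; it reports no verdict.
The state is a dict: "clock": time; "joint_pos": joint angles; "qvel": joint speeds; "tau": joint torques, N m; "tcp_pos": TCP position; "orientation": TCP orientation; "wrist_force": force on the tool from outside, world axes, zero at the start; "ft_torque": the same for the moment, N m; "finger_gap": finger opening in m.
Only numpy, scipy, OpenCV 4.12 (cv2) and the standard library are available. Lean on these libraries where they do the work, as an engineer would, in place of code of your own. Each camera call takes 0.05 s, during which the arm holds its last target. There are 200 camera calls.

## Working session

There is one attempt and no reset: what is moved stays moved. The work goes in short steps, Python scripts to look and compute and a shell command to move; the robot and the scene stay as the last step left them, time stands still between calls to the robot, and variables do not carry over. Pictures are saved under pics/ and viewed, about 8 in all and at most 12, crops included, and the job is handed in when it is done.

```bash
mkdir -p pics; cat > h.py <<'E'
import numpy as np, cv2
from workcell import *
def snap(n,f):
    c=read_camera(n); cv2.imwrite('pics/'+f+'.png',c['image'][:,:,::-1]); np.savez('pics/'+f+'.npz',**c); return c
def load(f): return dict(np.load('pics/'+f+'.npz'))
def ray(c,u,v,fish=False):
    K=c['K']; x=(u-K[0,2])/K[0,0]; y=(v-K[1,2])/K[1,1]
    if fish:
        r=np.hypot(x,y); s=np.sin(r)/r if r>1e-9 else 1; d=np.array([x*s,y*s,np.cos(r)])
    else: d=np.array([x,y,1.])
    return -c['R'].T@c['t'], c['R'].T@d
def onz(c,u,v,z,fish=False):
    o,d=ray(c,u,v,fish); return o+d*(z-o[2])/d[2]
def proj(c,X,fish=False):
    p=c['R']@np.array(X)+c['t']; K=c['K']
    if fish:
        r=np.hypot(p[0],p[1]); th=np.arctan2(r,p[2]); q=p[:2]/max(r,1e-9)*th
    else: q=p[:2]/p[2]
    return np.array([K[0,0]*q[0]+K[0,2],K[1,1]*q[1]+K[1,2]])
E
python3 - <<'E'
from h import *
ims=[snap(n,n+'0') for n in('scene','side','wrist')]
for c in ims: print(c['K'].round(1).tolist(),(-c['R'].T@c['t']).round(3))
print(get_state())
E
```

```text
[[402.1, 0.0, 254.9], [0.0, 402.1, 191.1], [0.0, 0.0, 1.0]] [ 0.862 -0.417  0.962]
[[422.3, 0.0, 264.0], [0.0, 422.3, 194.5], [0.0, 0.0, 1.0]] [ 0.095 -0.699  1.149]
[[297.3, 0.0, 252.4], [0.0, 297.3, 192.2], [0.0, 0.0, 1.0]] [0.574 0.076 0.373]
{'clock': 0.15, 'joint_pos': array([-1.39611194e-01,  3.13868300e-01,  4.52709914e-02,  1.30361196e+00,
        1.15103018e-06,  1.43121336e+00]), 'qvel': array([ 0.00035535, -0.0016518 ,  0.00210046,  0.00109551, -0.00026392,
       -0.00052701]), 'tau': array([ 1.76330479e-03, -4.81067133e+01,  2.98815805e+01,  1.39078675e-02,
       -1.10673584e-04, -5.56924022e-05]), 'tcp_pos': array([5.74627497e-01, 3.66298941e-05, 2.30603430e-01]), 'orientation': array([-5.64546167e-04,  7.07116583e-01,  7.07096626e-01, -4.24721309e-04]), 'wrist_force': array([-0.33078649,  0.04681394, -0.10317827]), 'ft_torque': array([-0.01435128, -0.02717887,  0.01062219]), 'finger_gap': 0.08564378534636358}
```

View pics/scene0.png

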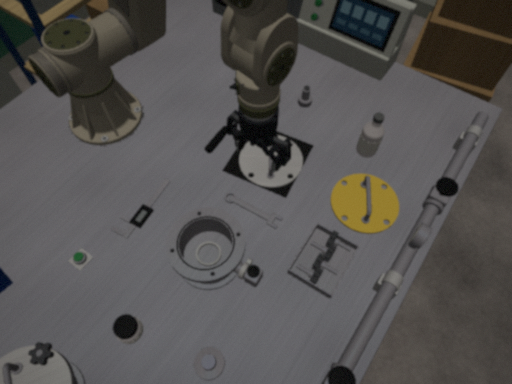

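View pics/wrist0.png

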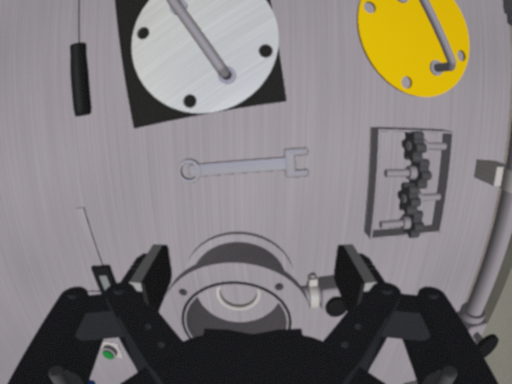

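View pics/side0.png

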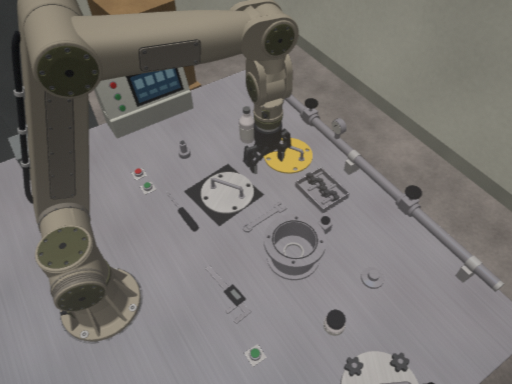

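```bash
python3 - <<'E'
from h import *
s,d,w=load('scene0'),load('side0'),load('wrist0')
for n,a,b,z in(('sensor cap',(305,88),(183,143),.068),('sensor base',(305,104),(184,156),0.005),('ring',(210,249),(293,251),.034),('bar',(None),(228,183),.052)):
    if a: print(n,'scene',onz(s,*a,z).round(4),end=' ')
    print(n,'side',onz(d,*b,z).round(4))
print('ring w',onz(w,239,294,.034,True).round(4))
print('threads w',[onz(w,u,v,.1,True).round(4) for u,v in((183,292),(279,287))])
print('cover bar ends w',[onz(w,u,v,.052,True).round(4) for u,v in((178,4),(224,72))])
print('cover holes w',[onz(w,u,v,.01,True).round(4) for u,v in((142,33),(265,51),(189,101))])
print(get_state()['clock'])
E
```

```text
sensor cap scene [0.4733 0.3967 0.068 ] sensor cap side [0.4729 0.3988 0.068 ]
sensor base scene [0.4822 0.3951 0.005 ] sensor base side [0.4663 0.3975 0.005 ]
ring scene [ 0.5525 -0.1708  0.034 ] ring side [ 0.5522 -0.1798  0.034 ]
bar side [0.5185 0.1538 0.052 ]
ring w [ 0.5545 -0.1818  0.034 ]
threads w [array([ 0.4936, -0.1311,  0.1   ]), array([ 0.6032, -0.1218,  0.1   ])]
cover bar ends w [array([0.493 , 0.1888, 0.052 ]), array([0.5437, 0.1076, 0.052 ])]
cover holes w [array([0.4358, 0.1697, 0.01  ]), array([0.5888, 0.1373, 0.01  ]), array([0.4964, 0.0775, 0.01  ])]
0.15
```

```bash
python3 -m crank '{"travel":[[0.8,-0.26,0],[1.6,-0.52,0],[2.4,-0.78,0],[3.2,-1.04,0],[4,-1.3,0]],"turn":[0,0,0,0,0]}' && python3 -m crank '{"travel":[[0.85,-0.25,0],[1.7,-0.5,0],[2.55,-0.75,0],[3.4,-1,0],[4.2,-1.25,0]],"turn":[0,0,0,0,0]}' 40 && python3 -m crank '{"travel":[[0,0,0],[0,0,0]],"turn":[0,0]}'
python3 -c "
from h import *
snap('wrist','w1');print(get_state()['joint_pos'])"
```

```text
clock: 0.57
tcp_pos: [0.5222, 0.1612, 0.231]
orientation: [-0.0, 0.707, 0.707, -0.0]
wrist_force: [0.6, 1.3, -0.1]
finger_gap: 0.0854
clock: 0.98
tcp_pos: [0.4721, 0.3297, 0.231]
orientation: [-0.0, 0.707, 0.707, -0.0]
wrist_force: [0.2, -0.6, 0.2]
finger_gap: 0.0402
clock: 1.15
tcp_pos: [0.472, 0.3295, 0.2308]
orientation: [-0.0, 0.706, 0.708, -0.0]
wrist_force: [0.5, -0.5, -0.2]
finger_gap: 0.0397
[ 4.68060617e-01  3.14914923e-01  4.73433857e-02  1.30409274e+00
 -4.82928969e-04  2.03706283e+00]
```

View pics/w1.png

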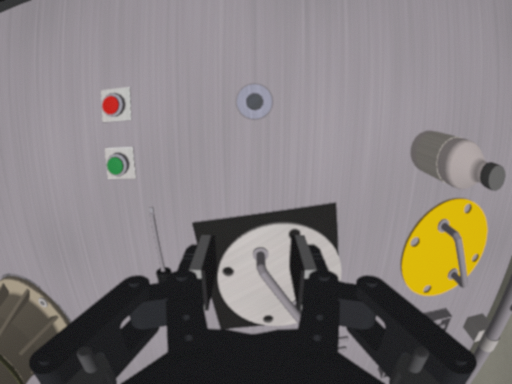

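The wrist view shows the sensor body at (254,101), with nothing near it. The cover's holes are at (229,270), (295,235) and (268,318).

```bash
python3 - <<'E'
from h import *
c=load('w1')
im=c['image'].astype(int)
roi=im[75:130,225:285]; g=roi.sum(2)
def cen(m):
    n,l,s,ct=cv2.connectedComponentsWithStats(m.astype(np.uint8)); k=1+s[1:,4].argmax(); return ct[k]+[225,75],s[k]
a,sa=cen(g<220); b,sb=cen((roi[:,:,2]-roi[:,:,0]>12)|(g<220))
print(a,sa,b,sb)
print('cap',onz(c,*a,.068,True).round(4),'foot',onz(c,*b,.022,True).round(4))
print('foot radius px->mm',np.sqrt(sb[4]/np.pi))
h=[onz(c,u,v,.01,True) for u,v in((229,270),(295,235),(268,318))]
print(np.round(h,4),[np.linalg.norm(h[i]-h[j]).round(4) for i,j in((0,1),(1,2),(0,2))])
E
```

```text
Traceback (most recent call last):
ValueError: attempt to get argmax of an empty sequence
```

```bash
python3 - <<'E'
from h import *
c=load('w1')
im=c['image'].astype(int)
roi=im[75:130,225:285]; g=roi.sum(2)
print(im[101,230:280:4].tolist())
def cen(m):
    n,l,s,ct=cv2.connectedComponentsWithStats(m.astype(np.uint8)); k=1+s[1:,4].argmax(); return ct[k]+[225,75],s[k]
a,sa=cen(g<270); print(a,sa,'cap',onz(c,*a,.068,True).round(4))
b,sb=cen((roi[:,:,2]-roi[:,:,0]>15)|(g<270)); print(b,sb,'foot',onz(c,*b,.022,True).round(4))
h=[onz(c,u,v,.01,True) for u,v in((229,270),(295,235),(268,318))]
print(np.round(h,4),[np.linalg.norm(h[i]-h[j]).round(4) for i,j in((0,1),(1,2),(0,2))])
E
```

```text
[[154, 148, 155], [152, 147, 152], [152, 152, 168], [153, 153, 170], [111, 112, 122], [84, 87, 93], [82, 85, 91], [81, 84, 88], [94, 94, 102], [156, 156, 174], [151, 151, 168], [155, 149, 154], [155, 148, 155]]
[254.20245399 101.36809816] [ 22  20  15  14 163] cap [0.4729 0.4047 0.068 ]
[253.96064401 101.19141324] [ 13  10  33  33 559] foot [0.4729 0.4048 0.022 ]
[[0.4379 0.1724 0.01  ]
 [0.5295 0.2288 0.01  ]
 [0.4967 0.0793 0.01  ]] [np.float64(0.1076), np.float64(0.153), np.float64(0.11)]
```

```bash
python3 -m crank '{"travel":[[0.63,0.01,0],[1.26,0.02,0],[1.89,0.02,0],[1.89,0.02,1],[1.89,0.02,2]],"turn":[0,0,0,0,0]}' 50 && python3 -m crank '{"travel":[[0,0,0.8],[0,0,1.6],[0,0,2.3],[0,0,2.8],[0,0,3.07]],"turn":[0,0,0,0,0]}' && python3 -m crank '{"travel":[[0,0,0],[0,0,0],[0,0,0],[0,0,0],[0,0,0]],"turn":[0,0,0,0,0]}' 10 40 && python3 -m crank '{"travel":[[0,0,-0.3],[0,0,-1],[0,0,-2],[0,0,-3],[0,0,-4]],"turn":[0,0,0,0,0]}'
```

```text
clock: 1.62
tcp_pos: [0.4771, 0.405, 0.1533]
orientation: [0.001, 0.707, 0.707, 0.004]
wrist_force: [-0.4, -0.4, -0.7]
finger_gap: 0.05
clock: 2.03
tcp_pos: [0.4729, 0.4007, 0.0252]
orientation: [-0.0, 0.708, 0.706, -0.003]
wrist_force: [-0.2, 0.0, 0.1]
finger_gap: 0.0499
clock: 2.45
tcp_pos: [0.4747, 0.4041, 0.0299]
orientation: [0.0, 0.707, 0.707, 0.001]
wrist_force: [-0.9, -0.2, -1.9]
finger_gap: 0.0227
clock: 2.87
tcp_pos: [0.4735, 0.4035, 0.1908]
orientation: [0.0, 0.707, 0.707, 0.0]
wrist_force: [1.9, 0.6, -1.5]
finger_gap: 0.0228
```

```bash
A='m'; python3 -m crank '{"travel":[[-0.4,0.05,-0.1],[-1.1,0.15,-0.2],[-2,0.25,-0.3],[-3,0.35,-0.3],[-4,0.45,-0.3]],"turn":[0,0,0,0,0]}' && python3 -m crank '{"travel":[[-0.95,0.1,0],[-1.9,0.2,0],[-2.8,0.3,0],[-3.7,0.4,0],[-4.6,0.5,0]],"turn":[0,0,0,0,0]}' && python3 -m crank '{"travel":[[-0.95,0.1,0],[-1.9,0.2,0],[-2.8,0.3,0],[-3.7,0.4,0],[-4.6,0.55,0]],"turn":[0,0,0,0,0]}' && python3 -m crank '{"travel":[[-0.9,0.1,0],[-1.7,0.2,0],[-2.4,0.3,0],[-3,0.4,0],[-3.35,0.5,0]],"turn":[0,0,0,0,0]}' && python3 -m crank '{"travel":[[0,0,0],[0,0,0],[0,0,0],[0,0,0]],"turn":[0,0,0,0]}'
python3 -c "
from h import *
snap('wrist','w2');print(get_state()['joint_pos'])"
```

```text
clock: 3.28
tcp_pos: [0.492, 0.2425, 0.2015]
orientation: [0.001, 0.706, 0.708, 0.001]
wrist_force: [1.1, -1.2, -2.1]
finger_gap: 0.023
clock: 3.7
tcp_pos: [0.5118, 0.0578, 0.2013]
orientation: [0.001, 0.707, 0.707, 0.001]
wrist_force: [0.4, -0.0, -1.5]
finger_gap: 0.0228
clock: 4.12
tcp_pos: [0.5335, -0.1263, 0.2013]
orientation: [0.001, 0.707, 0.707, 0.0]
wrist_force: [0.7, 0.3, -2.0]
finger_gap: 0.0228
clock: 4.53
tcp_pos: [0.5539, -0.2616, 0.2009]
orientation: [0.001, 0.708, 0.706, -0.0]
wrist_force: [1.0, 1.1, -2.0]
finger_gap: 0.0225
clock: 4.87
tcp_pos: [0.5536, -0.2573, 0.2008]
orientation: [-0.0, 0.707, 0.708, 0.0]
wrist_force: [0.6, 0.5, -2.7]
finger_gap: 0.0232
[-5.66374139e-01  3.92050526e-01  8.49062973e-02  1.26353149e+00
  1.67005213e-04  1.00305098e+00]
```

View pics/w2.png

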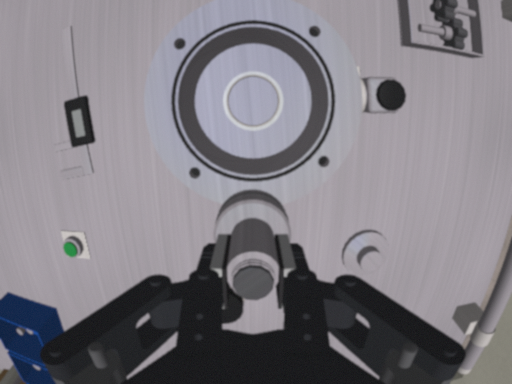

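The pot is sharp and seen from almost straight above. The threaded holes are near (180,44), (315,31), (195,173) and (324,161), and the ring is near (253,101). The sensor body hangs upright in the fingers, cap at about (253,281). Next I refine these.

```bash
python3 - <<'E'
from h import *
c=load('w2'); g=cv2.cvtColor(c['image'],cv2.COLOR_RGB2GRAY)
P=[]
for u,v in((315,31),(180,44),(195,173),(324,161)):
    r=g[v-8:v+9,u-8:u+9]; w=np.clip(110-r.astype(float),0,None); yy,xx=np.mgrid[v-8:v+9,u-8:u+9]
    P.append(onz(c,(w*xx).sum()/w.sum(),(w*yy).sum()/w.sum(),.1,True))
P=np.array(P); ctr=P.mean(0); print(P.round(4),'ctr',ctr.round(4),'radii',np.linalg.norm(P-ctr,axis=1).round(4))
a=np.degrees(np.arctan2(*(P-ctr)[:,1::-1].T)); print('angles',a.round(2))
# ring: bright pixels near (253,101)
r=g[60:142,215:295]; m=(r>np.percentile(r,88)).astype(np.uint8)
ct=max(cv2.findContours(m,cv2.RETR_EXTERNAL,cv2.CHAIN_APPROX_NONE)[0],key=len); e=cv2.fitEllipse(cv2.convexHull(ct)); print(e); print('ring',onz(c,e[0][0]+215,e[0][1]+60,.034,True).round(4))
s=get_state(); print(s['tcp_pos'])
print('cap top',onz(c,253,281,s['tcp_pos'][2]+.040,True).round(4), 'tcp pix',proj(c,s['tcp_pos'],True))
E
```

```text
[[ 0.6029 -0.1214  0.1   ]
 [ 0.4936 -0.1314  0.1   ]
 [ 0.5036 -0.2406  0.1   ]
 [ 0.6128 -0.2305  0.1   ]] ctr [ 0.5533 -0.181   0.1   ] radii [0.0775 0.0776 0.0776 0.0775]
angles [  50.18  140.24 -129.78  -39.76]
((37.491146087646484, 40.6003303527832), (60.27885437011719, 61.499420166015625), 90.30902099609375)
ring [ 0.5531 -0.1812  0.034 ]
[ 0.55374465 -0.25724402  0.20085079]
cap top [ 0.5532 -0.2521  0.2409] tcp pix [253.91105796 246.63558988]
```

```bash
python3 -c "
import cv2;i=cv2.imread('pics/w2.png')[180:310,190:320];cv2.imwrite('pics/w2c.png',cv2.resize(i,None,fx=4,fy=4,interpolation=2))"
```

```text
(no output)
```

View pics/w2c.png

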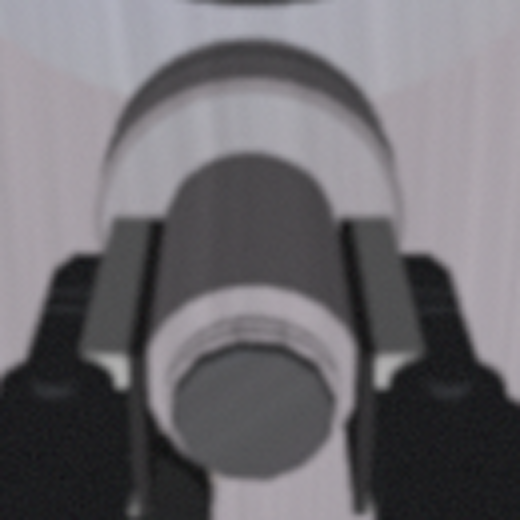

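```bash
python3 - <<'E'
from h import *
c=load('w2'); z0=get_state()['tcp_pos'][2]-.028
print('cap',onz(c,253.3,282.8,z0+.068,True))
print('foot bottom front-.022',onz(c,252.5,190,z0,True)-[0,.022,0],'foot top front',onz(c,252.5,200,z0+.022,True)-[0,.022,0])
print('neck top front',onz(c,253,251.5,z0+.06,True)-[0,.012,0],'neck foot',onz(c,252.5,218.5,z0+.022,True)-[0,.012,0])
E
```

```text
cap [ 0.55328577 -0.25304736  0.24085079]
foot bottom front-.022 [ 0.55300706 -0.25594267  0.17285079] foot top front [ 0.55299092 -0.25464453  0.19485079]
neck top front [ 0.55317237 -0.25446339  0.23285079] neck foot [ 0.5529894  -0.25522677  0.19485079]
```

```bash
python3 -m crank '{"travel":[[0.4,0,0],[1,0,0],[1.5,0,0],[1.85,0,0],[1.85,0,0]],"turn":[0,0,0,0,0]}' && python3 -m crank '{"travel":[[0,0,0.5],[0,0,1.1],[0,0,1.7],[0,0,2.2],[0,0,2.6]],"turn":[0,0,0,0,0]}' && python3 -m crank '{"travel":[[0,0,0.25],[0,0,0.5],[0,0,0.7],[0,0,0.85],[0,0,0.95]],"turn":[0,0,0,0,0]}' && python3 -m crank '{"travel":[[0,0,0.03],[0,0,0.05],[0,0,0.07],[0,0,0.09],[0,0,0.09]],"turn":[0,0,0,0,0]}'; python3 -c "
from h import *
for i in range(4):
  s=get_state();print(s['tcp_pos'],s['wrist_force']);c=read_camera('side')
cv2.imwrite('pics/s3.png',cv2.resize(c['image'][200:290,250:350,::-1],None,fx=5,fy=5))
"
```

```text
clock: 5.33
tcp_pos: [0.5535, -0.1804, 0.2009]
orientation: [-0.0, 0.706, 0.709, 0.0]
wrist_force: [-0.8, 0.4, -2.1]
finger_gap: 0.0231
clock: 5.75
tcp_pos: [0.5532, -0.1839, 0.0949]
orientation: [-0.0, 0.707, 0.707, -0.0]
wrist_force: [-0.3, -0.8, -2.5]
finger_gap: 0.0231
clock: 6.17
tcp_pos: [0.5541, -0.1845, 0.0583]
orientation: [0.0, 0.707, 0.707, 0.0]
wrist_force: [-0.0, 1.2, -2.3]
finger_gap: 0.0231
clock: 6.58
tcp_pos: [0.5541, -0.1846, 0.0552]
orientation: [0.0, 0.707, 0.707, 0.0]
wrist_force: [-0.6, -0.2, -1.6]
finger_gap: 0.0227
[ 0.55408249 -0.18455746  0.05524193] [-0.62019508 -0.17228604 -1.57344297]
[ 0.55403946 -0.18452088  0.05524092] [ 0.81229771 -0.28748799 -1.22733301]
[ 0.55404074 -0.18449583  0.05521818] [-0.72256583  0.1641835  -2.08120938]
[ 0.55400951 -0.18449391  0.05517412] [ 0.58996845 -0.08074539 -1.50920276]
```

View pics/s3.png

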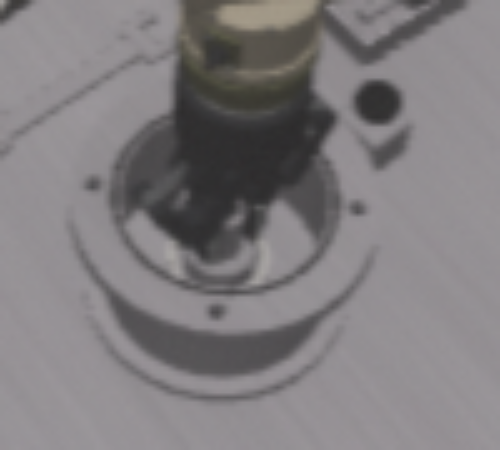

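```bash
python3 -m crank '{"travel":[[0.03,0,0.02],[0.04,0,0.03],[0.04,0,0.05],[0.04,0,0.06]],"turn":[0,0,0,0]}'; python3 -c "
from h import *
for i in range(4):
  s=get_state();print(s['tcp_pos'],s['wrist_force']);c=read_camera('side')
"
```

```text
clock: 7.12
tcp_pos: [0.5541, -0.1844, 0.055]
orientation: [0.002, 0.707, 0.707, -0.001]
wrist_force: [-6.5, -3.2, 15.4]
finger_gap: 0.0232
[ 0.55407518 -0.184387    0.05502048] [-6.492741   -3.22368991 15.4017159 ]
[ 0.55406451 -0.18439562  0.05503265] [-6.30908233 -2.1265513  12.9666392 ]
[ 0.55407138 -0.18439497  0.05506187] [-5.91279398 -1.87100607 13.72901995]
[ 0.55409318 -0.18439191  0.05506345] [-6.09622889 -2.20732719 12.94289131]
```

```bash
python3 -m crank '{"travel":[[0,0,-0.03],[0,0,-0.04],[0,0,-0.04]],"turn":[0,0,0]}' && python3 -m crank '{"travel":[[0,0,0],[0,0,0],[0,0,0],[0,0,0],[0,0,0]],"turn":[0,0,0,0,0]}' 42 && python3 -m crank '{"travel":[[0,0,-0.5],[0,0,-1.2],[0,0,-2],[0,0,-2.9],[0,0,-3.7]],"turn":[0,0,0,0,0]}' && python3 -m crank '{"travel":[[-0.5,0,0],[-1.2,0,0],[-1.75,0,0],[-1.75,0,0],[-1.75,0,0]],"turn":[0,0,0,0,0]}' ; python3 -c "
from h import *
snap('wrist','w4')"
```

```text
clock: 7.57
tcp_pos: [0.5543, -0.1834, 0.0551]
orientation: [0.001, 0.707, 0.707, -0.0]
wrist_force: [-2.0, -2.6, 6.6]
finger_gap: 0.0229
clock: 7.98
tcp_pos: [0.5538, -0.1826, 0.0538]
orientation: [-0.0, 0.707, 0.707, 0.0]
wrist_force: [0.2, -0.3, -0.5]
finger_gap: 0.0418
clock: 8.4
tcp_pos: [0.5537, -0.1826, 0.2038]
orientation: [0.0, 0.707, 0.707, 0.0]
wrist_force: [0.4, -0.6, 0.3]
finger_gap: 0.0421
clock: 8.82
tcp_pos: [0.5536, -0.2537, 0.2017]
orientation: [-0.0, 0.708, 0.706, 0.0]
wrist_force: [0.7, 0.8, 0.2]
finger_gap: 0.0422
```

View pics/w4.png

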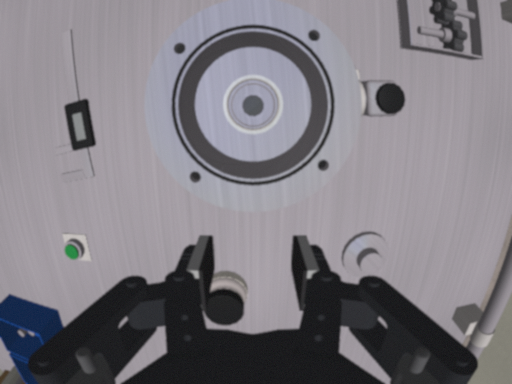

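The sensor body stands in the ring, concentric with it and let go: cap at (253,105), ring at about (253,104). Next I look at the cover from above.

```bash
python3 -m crank '{"travel":[[0.5,-0.1,-0.2],[1.3,-0.2,-0.4],[2.2,-0.3,-0.5],[3.1,-0.4,-0.5],[4,-0.5,-0.5]],"turn":[0,0,0,0,0]}' 70 && python3 -m crank '{"travel":[[0.95,-0.1,0],[1.9,-0.2,0],[2.9,-0.3,0],[3.8,-0.45,0],[4.3,-0.54,0]],"turn":[0,0,0,0,0]}' && python3 -m crank '{"travel":[[0,0,0],[0,0,0],[0,0,0],[0,0,0]],"turn":[0,0,0,0]}'; python3 -c "
from h import *
snap('wrist','w5');s=get_state();print(s['tcp_pos'],s['joint_pos'])
c=load('w4');print(onz(c,253,105,.094,True),onz(c,253,104,.034,True))"
```

```text
clock: 9.28
tcp_pos: [0.5332, -0.0903, 0.2224]
orientation: [0.0, 0.707, 0.707, 0.0]
wrist_force: [0.9, 0.6, -0.4]
finger_gap: 0.0695
clock: 9.7
tcp_pos: [0.5103, 0.0837, 0.2221]
orientation: [-0.001, 0.706, 0.709, 0.0]
wrist_force: [0.2, 0.9, 0.5]
finger_gap: 0.0703
clock: 10.03
tcp_pos: [0.5123, 0.0786, 0.2221]
orientation: [0.0, 0.707, 0.707, -0.0]
wrist_force: [0.2, 1.2, -0.1]
finger_gap: 0.0698
[0.51237323 0.07832172 0.22202384] [-3.20933433e-03  2.06452511e-01 -1.18295820e-01  1.24605654e+00
 -1.14303167e-04  1.56896364e+00]
[ 0.55364041 -0.18121951  0.094     ] [ 0.55376241 -0.18105014  0.034     ]
```

View pics/w5.png

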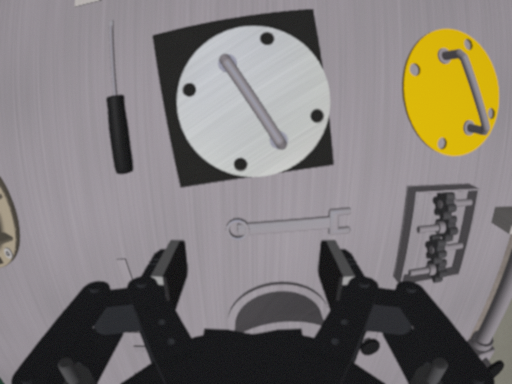

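The silver cover lies on the mat. Its holes are at (267,38), (189,90), (317,116) and (240,164), and the bar runs from (227,62) to (280,143).

```bash
python3 - <<'E'
from h import *
c=load('w5'); g=cv2.cvtColor(c['image'],cv2.COLOR_RGB2GRAY)
P=[]
for u,v in((317,116),(267,38),(189,90),(240,164)):
    r=g[v-9:v+10,u-9:u+10]; m=(r<90).astype(np.uint8); n,l,s,ct=cv2.connectedComponentsWithStats(m); q=ct[l[9,9]]+[u-9,v-9]
    P.append(onz(c,*q,.010,True))
P=np.array(P); ctr=P.mean(0); print(P.round(4),'ctr',ctr.round(4),np.linalg.norm(P-ctr,axis=1).round(4))
print('angles',np.degrees(np.arctan2(*(P-ctr)[:,1::-1].T)).round(2))
B=[onz(c,u,v,.052,True) for u,v in((227,62),(280,143))]; print('bar',np.round(B,4),(B[0]+B[1])/2,np.degrees(np.arctan2(B[0][1]-B[1][1],B[0][0]-B[1][0])), np.linalg.norm(B[0]-B[1]))
print(get_state()['tcp_pos'])
E
```

```text
[[0.5887 0.1382 0.01  ]
 [0.5285 0.2303 0.01  ]
 [0.4367 0.1701 0.01  ]
 [0.4967 0.078  0.01  ]] ctr [0.5126 0.1541 0.01  ] [0.0777 0.0778 0.0776 0.0778]
angles [ -11.85   78.21  168.15 -101.85]
bar [[0.4858 0.1958 0.052 ]
 [0.5409 0.1099 0.052 ]] [0.5133553  0.15282408 0.052     ] 122.70653324184707 0.10210559168399116
[0.51237323 0.07832172 0.22202384]
```

```bash
python3 -m crank '{"travel":[[0.3,0,0.3],[0.8,0,0.6],[1.3,0,0.9],[1.7,0,1.2],[1.89,0,1.5]],"turn":[-0.116,-0.232,-0.348,-0.464,-0.579]}' && python3 -m crank '{"travel":[[0,0,0],[0,0,0],[0,0,0]],"turn":[0,0,0]}' ; python3 -c "
from h import *
s=get_state();print(s['tcp_pos'],s['orientation']);snap('wrist','w6');print(get_state()['tcp_pos'])"
```

```text
clock: 10.5
tcp_pos: [0.5126, 0.1551, 0.1615]
orientation: [-0.0, 0.474, 0.881, 0.0]
wrist_force: [0.3, -0.4, 0.2]
finger_gap: 0.0701
clock: 10.75
tcp_pos: [0.5128, 0.1538, 0.1626]
orientation: [0.0, 0.478, 0.879, 0.0]
wrist_force: [0.6, 0.8, 0.5]
finger_gap: 0.0699
[0.51275035 0.15378521 0.16262843] [2.65606933e-04 4.77680116e-01 8.78533799e-01 2.50586006e-05]
[0.51296906 0.15379155 0.16292334]
```

View pics/w6.png

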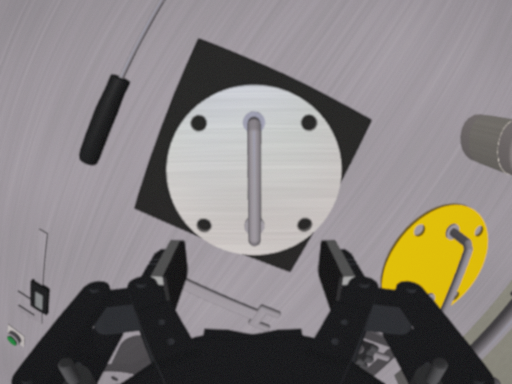

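The bar runs straight up the image at column 254, centred between the fingers, so I descend and grip.

```bash
python3 -m crank '{"travel":[[0,0,0.7],[0,0,1.5],[0,0,2.3],[0,0,2.9],[0,0,3.22]],"turn":[0,0,0,0,0]}' && python3 -m crank '{"travel":[[0,0,0],[0,0,0],[0,0,0],[0,0,0],[0,0,0]],"turn":[0,0,0,0,0]}' 0 60 && python3 -m crank '{"travel":[[0,0,0],[0,0,0],[0,0,0],[0,0,0],[0,0,0]],"turn":[0,0,0,0,0]}' 0 110 && python3 -m crank '{"travel":[[0,0,-0.1],[0,0,-0.3],[0,0,-0.7],[0,0,-1.2],[0,0,-1.6]],"turn":[0,0,0,0,0]}' && python3 -m crank '{"travel":[[0,0,-0.6],[0,0,-1.2],[0,0,-1.8],[0,0,-2.2],[0,0,-2.4]],"turn":[0,0,0,0,0]}' && python3 -m crank '{"travel":[[0,0,0],[0,0,0],[0,0,0],[0,0,0]],"turn":[0,0,0,0]}' ; python3 -c "
from h import *
s=get_state();print(s['tcp_pos'],s['orientation'],s['ft_torque']);snap('wrist','w7')"
```

```text
clock: 11.22
tcp_pos: [0.5111, 0.1536, 0.0312]
orientation: [-0.001, 0.477, 0.879, -0.001]
wrist_force: [-0.5, 0.2, 0.5]
finger_gap: 0.0699
clock: 11.63
tcp_pos: [0.5138, 0.1549, 0.0351]
orientation: [0.001, 0.476, 0.879, 0.001]
wrist_force: [-4.7, -1.2, 6.8]
finger_gap: 0.0105
clock: 12.05
tcp_pos: [0.5138, 0.1549, 0.0353]
orientation: [0.002, 0.476, 0.879, 0.001]
wrist_force: [-1.2, -0.6, 6.5]
finger_gap: 0.0085
clock: 12.47
tcp_pos: [0.5116, 0.1548, 0.0983]
orientation: [-0.0, 0.476, 0.88, -0.0]
wrist_force: [-0.2, 0.2, -5.6]
finger_gap: 0.0087
clock: 12.88
tcp_pos: [0.5129, 0.155, 0.1961]
orientation: [0.001, 0.476, 0.88, 0.001]
wrist_force: [0.1, -0.5, -4.6]
finger_gap: 0.0087
clock: 13.22
tcp_pos: [0.5111, 0.1546, 0.1917]
orientation: [-0.001, 0.476, 0.88, -0.001]
wrist_force: [-0.8, -0.2, -4.5]
finger_gap: 0.0082
[0.51113237 0.15463059 0.19165038] [-0.00124029  0.47583089  0.87953543 -0.00092412] [ 0.03248913 -0.02375821 -0.03252401]
```

View pics/w7.png

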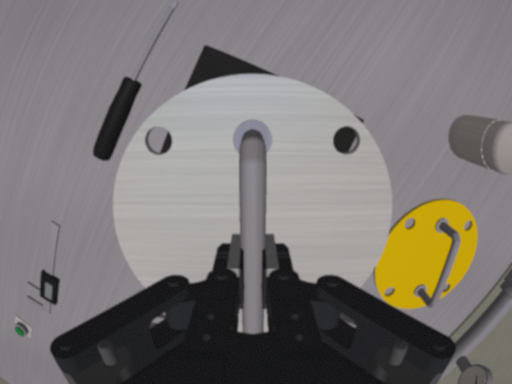

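```bash
cat > cov.py <<'E'
from h import *
def hole(c,u,v):
    g=cv2.GaussianBlur(cv2.cvtColor(c['image'],cv2.COLOR_RGB2GRAY),(3,3),0)[v-25:v+26,u-25:u+26]
    m=(g<cv2.threshold(g,0,255,cv2.THRESH_OTSU)[0]).astype(np.uint8)
    n,l,s,ct=cv2.connectedComponentsWithStats(m); k=l[25,25] or (1+s[1:,4].argmax())
    ctn=max(cv2.findContours((l==k).astype(np.uint8),cv2.RETR_EXTERNAL,cv2.CHAIN_APPROX_NONE)[0],key=len)
    e=cv2.fitEllipse(cv2.convexHull(ctn)); return e[0][0]+u-25,e[0][1]+v-25,e[1]
def cover(c,p,q,ztop):
    H=[]
    for a in(p,q):
        u,v,ax=hole(c,*a); print('hole px',round(u,1),round(v,1),np.round(ax,1)); H.append(onz(c,u,v,ztop,True))
    L,R=H; print('sep',np.linalg.norm(L-R)); d=(R-L)/np.linalg.norm(R-L)   # d = tool y; cover x ~ d+90deg
    n=np.array([-d[1],d[0],0]); ctr=(L+R)/2-n*.078*np.sqrt(.5)
    ang=np.degrees(np.arctan2(n[1],n[0])); print('centre',ctr.round(4),'x axis',ang.round(2)); return ctr,ang
E
python3 - <<'E'
from cov import *
c=load('w7'); s=get_state(); t=s['tcp_pos']; q=s['orientation']; print(t,np.degrees(2*np.arctan2(q[2],q[1])))
cover(c,(158,140),(346,140),t[2]-.0253)
E
```

```text
[0.51128238 0.15462233 0.1917814 ] 123.17097076876586
hole px 158.1 140.5 [27.5 28.5]
hole px 345.8 139.8 [25.6 27. ]
sep 0.10972549126717346
centre [0.5097 0.1539 0.1665] x axis 123.31
```

```bash
python3 -m crank '{"travel":[[-0.2,-0.1,0],[-0.6,-0.3,-0.1],[-1.2,-0.6,-0.2],[-1.9,-0.93,-0.2],[-2.6,-1.27,-0.2]],"turn":[0,0,0,0,0]}' && python3 -m crank '{"travel":[[-0.7,-0.34,0],[-1.4,-0.68,0],[-2.1,-1.02,0],[-2.8,-1.36,0],[-3.4,-1.66,0]],"turn":[0,0,0,0,0]}' && python3 -m crank '{"travel":[[-0.5,-0.25,0],[-0.9,-0.45,0],[-1.2,-0.6,0],[-1.45,-0.7,0],[-1.6,-0.78,0]],"turn":[0.06,0.16,0.26,0.36,0.44]}' && python3 -m crank '{"travel":[[0,0,0],[0,0,0],[0,0,0],[0,0,0],[0,0,0]],"turn":[0.05,0.05,0.05,0.05,0.05]}'; python3 - <<'E'
from cov import *
c=snap('wrist','w8'); s=get_state(); t=s['tcp_pos']; q=s['orientation']; print(t,np.degrees(2*np.arctan2(q[2],q[1])))
cover(c,(158,140),(346,140),t[2]-.0253)
E
```

```text
clock: 13.68
tcp_pos: [0.5266, 0.0386, 0.2011]
orientation: [0.0, 0.475, 0.88, -0.0]
wrist_force: [1.0, -0.3, -4.2]
finger_gap: 0.0086
clock: 14.1
tcp_pos: [0.5452, -0.1129, 0.2008]
orientation: [-0.0, 0.476, 0.879, -0.0]
wrist_force: [0.6, 0.4, -4.0]
finger_gap: 0.0081
clock: 14.52
tcp_pos: [0.554, -0.183, 0.2005]
orientation: [-0.0, 0.659, 0.752, -0.0]
wrist_force: [0.1, 0.2, -4.7]
finger_gap: 0.0082
clock: 14.93
tcp_pos: [0.5542, -0.1807, 0.2012]
orientation: [-0.0, 0.674, 0.738, -0.0]
wrist_force: [-0.1, 1.3, -4.1]
finger_gap: 0.0084
[ 0.55428449 -0.18065631  0.20127025] 95.16520709854264
hole px 157.9 140.0 [26.7 28.8]
hole px 347.1 140.5 [26.4 28.8]
sep 0.11065519449890918
centre [ 0.5533 -0.1812  0.176 ] x axis 94.91
```

View pics/w8.png

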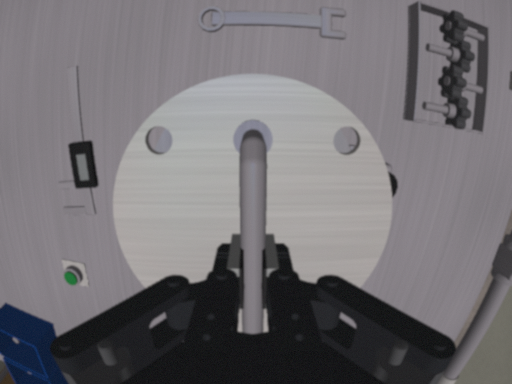

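```bash
python3 -m crank '{"travel":[[0,0,0.2],[0,0,0.4],[0,0,0.6],[0,0,0.8],[0,0,0.95]],"turn":[0,0,0,0,0]}' && python3 -m crank '{"travel":[[0,0,0.15],[0,0,0.27],[0,0,0.37],[0,0,0.44],[0,0,0.47]],"turn":[0,0,0,0,0]}' && python3 -m crank '{"travel":[[0,0,0],[0,0,0],[0,0,0],[0,0,0],[0,0,0]],"turn":[0,0,0,0,0]}'; python3 - <<'E'
from cov import *
c=snap('wrist','w9'); s=get_state(); t=s['tcp_pos']; q=s['orientation']; print(t,np.degrees(2*np.arctan2(q[2],q[1])),s['wrist_force'])
cover(c,(158,140),(346,140),t[2]-.0253)
d=snap('side','s9'); snap('scene','c9'); 
a=cv2.resize(c['image'][100:180,120:390],None,fx=2.9,fy=2.9,interpolation=2)
b=cv2.resize(d['image'][200:290,230:360],None,fx=3.9,fy=3.9,interpolation=2)
o=np.zeros((a.shape[0]+b.shape[0],800,3),np.uint8); o[:a.shape[0],:a.shape[1]]=a; o[a.shape[0]:,:b.shape[1]]=b
cv2.imwrite('pics/f9.png',o[:600,:,::-1])
E
```

```text
clock: 15.4
tcp_pos: [0.5538, -0.1804, 0.1616]
orientation: [-0.001, 0.675, 0.738, -0.0]
wrist_force: [-0.4, -0.1, -4.1]
finger_gap: 0.0083
clock: 15.82
tcp_pos: [0.5543, -0.1808, 0.1441]
orientation: [-0.0, 0.675, 0.738, -0.0]
wrist_force: [-0.2, 0.0, -4.3]
finger_gap: 0.0086
clock: 16.23
tcp_pos: [0.5546, -0.181, 0.1448]
orientation: [0.0, 0.675, 0.738, 0.0]
wrist_force: [0.2, 0.8, -4.5]
finger_gap: 0.0087
[ 0.55452853 -0.18096259  0.14477269] 95.09981579371815 [ 0.61947903 -0.16843151 -4.19140881]
hole px 158.2 139.9 [27.7 28.1]
hole px 346.6 140.1 [27.5 28.3]
sep 0.11017688209444779
centre [ 0.5537 -0.1813  0.1195] x axis 94.93
```

```bash
python3 - <<'E'
from cov import *
c=load('w9'); g=cv2.cvtColor(c['image'],cv2.COLOR_RGB2GRAY)
for u,v in((158,140),(346.5,140)):
    yy,xx=np.mgrid[:384,:512]; m=np.hypot(xx-u,yy-v)<11
    vals=g[m]; th=vals.min()+0.35*(np.median(vals)-vals.min()); k=m&(g<th)
    print(vals.min(),np.median(vals),k.sum(),xx[k].mean(),yy[k].mean(),onz(c,xx[k].mean(),yy[k].mean(),.1,True).round(4))
for P in((.4936,-.1314,.1),(.6029,-.1214,.1)): print('pred',proj(c,P,True))
print(g[126:156:2,332:362:2]); 
# cover rim in side+scene: bright plate ellipse vs prediction of top rim
for f in('s9','c9'):
    d=load(f); T=np.linspace(0,2*np.pi,120); G=cv2.cvtColor(d['image'],cv2.COLOR_RGB2GRAY)
    p=np.array([proj(d,(.5533+.092*np.cos(t),-.181+.092*np.sin(t),.1195)) for t in T]); print(f,'pred rim u',p[:,0].min().round(1),p[:,0].max().round(1),'v',p[:,1].min().round(1),p[:,1].max().round(1))
    u0,v0=p.mean(0).astype(int); print('row',v0,G[v0,int(p[:,0].min())-6:int(p[:,0].min())+7],G[v0,int(p[:,0].max())-6:int(p[:,0].max())+7]); print('col',u0,G[int(p[:,1].max())-6:int(p[:,1].max())+12,u0])
E
```

```text
37 132.0 72 164.33333333333334 136.40277777777777 [ 0.4921 -0.1316  0.1   ]
34 135.0 46 339.10869565217394 136.08695652173913 [ 0.6049 -0.1216  0.1   ]
pred [166.53543631 136.17804755]
pred [336.20453659 135.47206574]
[[166 166 166 165 164 163 157 153 151 152 157 165 166 167 166]
 [168 168 167 156 136 135 138 138 137 133 120 138 162 164 164]
 [168 168 151  97  69 106 135 137 136 137 132 106 132 165 168]
 [169 161 107  40  58  75 126 138 135 137 137 124  93 145 169]
 [166 139  57  35  55  66 117 137 134 137 138 134 101 113 162]
 [161 100  38  41  59  67 120 137 137 138 137 136 114  89 148]
 [156  74  37  56  62  80 129 137 137 137 137 136 119  81 135]
 [152  66  56  63  71 112 137 138 137 137 137 135 117  81 133]
 [155 110  97  99 117 133 138 136 135 136 137 137 109  77 138]
 [164 142 133 132 134 134 138 137 136 135 137 131  97  86 150]
 [170 152 136 131 132 136 136 136 136 135 137 118  81 115 162]
 [169 164 140 134 133 135 137 135 136 136 127  90  92 147 168]
 [166 164 151 135 133 136 137 137 132 120  94  89 135 163 166]
 [164 165 163 150 126 120 121 114 100  90 104 138 160 162 161]
 [168 169 168 167 158 142 124 119 120 137 156 165 166 165 165]]
s9 pred rim u 263.7 326.9 v 210.4 263.3
row 236 [148 149 149 149 147 150 158 175 184 184 184 182 183] [131 121 119 126 153 175 174 161 150 149 148 148 149]
col 295 [126  93 136 158 180 178 130 136 144 131  94  88  88  88  88  88  88  91]
c9 pred rim u 163.2 244.4 v 202.7 277.5
row 239 [107 110 110 109 109 110 114 126 135 138 138 138 138] [135 136 133 135 134 132 129 119 110 107 106 108 107]
col 204 [136 136 136 134 135 131 124 107  98  91  71  56  72  97 108 110 107  95]
```

```bash
python3 -m crank '{"travel":[[0,0,0.03],[0,0,0.05],[0,0,0.07],[0,0,0.07],[0,0,0.07]],"turn":[0,0,0,0,0]}' && python3 -m crank '{"travel":[[0,0,0],[0,0,0],[0,0,0],[0,0,0],[0,0,0]],"turn":[0,0,0,0,0]}'; python3 - <<'E'
from cov import *
c=snap('wrist','w10'); s=get_state(); t=s['tcp_pos']; print(t,s['wrist_force'],s['finger_gap'],abs(s['qvel']).max())
cover(c,(158,140),(346,140),t[2]-.0253)
E
```

```text
clock: 16.8
tcp_pos: [0.5543, -0.1808, 0.1416]
orientation: [-0.0, 0.675, 0.738, -0.0]
wrist_force: [0.3, -0.4, -4.3]
finger_gap: 0.0086
clock: 17.22
tcp_pos: [0.5544, -0.1809, 0.1417]
orientation: [0.0, 0.675, 0.738, 0.0]
wrist_force: [0.2, 0.8, -4.7]
finger_gap: 0.0086
[ 0.55439238 -0.18089364  0.14175257] [ 6.19015094e-01 -3.41287470e-03 -5.05105418e+00] 0.008367176810441617 0.0015013091144895775
hole px 158.0 139.8 [27.3 28.1]
hole px 339.5 136.6 [12.  16.1]
sep 0.10577267547978343
centre [ 0.5521 -0.1804  0.1165] x axis 95.95
```

```bash
python3 -c "
from workcell import *
print(hand_in())"
```

```text
the job is handed in; nothing more can be done
None
```

I stood the sensor body in the locating ring and let go of it. The arm is now holding the cover by its handle above the pot. I handed the job in at about 17 s on the robot's clock; no verdict came back.

**Sensor body:** after release, the wrist camera showed it upright and about 0.2 mm off the ring's centre. When I set it down, it met resistance at the height expected for the floor, and I backed off before opening the fingers.

**Cover, 3 mm above its final height:**

| Check | Measured |
|---|---|
| Cover centre to pot centre | about 0.5 mm |
| Angle to the nearest quarter turn | about 0.3° |
| Hole spacing | 110.2 mm (110.3 expected) |
| Threaded holes seen through the two visible holes | where expected, to about 0.5 mm left to right |
| Rim in the scene and side views | within about 1–2 pixels of a level cover's outline |

**Final hold:** I lowered the last 3 mm, which puts the underside about 10.5 mm above the flange. That height comes from the arm's position reading, not a direct measurement. The wrist force was about 5 N, the cover's weight, so there was no sign of contact with the pot, and the arm was still.

**Checks that failed or disagreed:**
- **Last hole measurement:** it picked up the dark threaded hole instead of the right-hand cover hole and gave a spacing of 105.8 mm. I discarded it; the left hole had not moved in the image.
- **Last close-up:** it was refused because I had used all 12 pictures, so the final cover checks are numeric only.
- **First sensor fix:** the scene and side cameras put the sensor body 6–8 mm away in y from the wrist camera's reading. I used the wrist view, and the grasp worked.

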